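# Tip only the twenty-sided die out of the divided dish into the dice box

## Robot

A 7-joint arm with a two-finger parallel gripper is mounted at the origin on the work surface. World frame = base frame: x ahead of the robot, y to its left, z up, the work surface at z = 0. Lengths are in m, angles in rad, forces in N, time in s.
With the tool pointing down it reaches from about 0.4 to 0.9 m from the base axis. Payload 5.6 kg.
Tool frame: the origin (TCP) lies midway between the tips of the shut fingers; the grasp point (between the pads) lies 19 mm behind it; z points along the fingers, y is the line along which they close (so a half turn about z gives the same grasp; the last joint's range is limited). The gripper opens to 92 mm and grips with 3 to 60 N. Pads are 20 mm wide; open, the fingers measure 128 mm over their backs; the gripper's body (75 mm by 189 mm) begins 69 mm behind the grasp point.
Start: joints at [1.132, 0.468, -0.012, 1.603, 0.006, 1.071, -0.056], TCP at [0.251, -0.6, 0.215] pointing down, gripper open.
Joint ranges: [-2.53, 2.53], [-0.31, 2.02], [-1.57, 1.55], [0.28, 2.44], [-1.29, 4.43], [0.15, 1.84], [-2.92, 2.92]. Speed limits (rad/s): [2.57, 2.57, 3.14, 3.14, 3.14, 3.14, 3.14].

## Interface

Orientations are given as a 3x3 rotation matrix whose columns are the frame's x, y, z axes.
In Python, from station import env, effector, solver, viewer, workorder, search_frame, tip_of gives the robot as it stands. Calls block until the motion is done:
- env.reach(position, orientation): joint-space move of the TCP to a pose.
- env.movel(position, frame=None, rate=0.15): straight line of the TCP; frame=None keeps the orientation; rate is the mean speed in m/s.
- env.goto_joints(angles): joint-space move.
- effector.release() and effector.grasp(squeeze=None): open the fingers fully, or close them until they stop; squeeze is the grip in N (None keeps the last).
- env.pause(seconds).
- solver.inverse_kinematics(position, orientation): joint angles nearest the present ones, or None.
- env.sense(): the state.
- viewer.read_camera(name): name is "scene" or "top" or "wrist"; returns (picture, depth): 480x640x3 uint8, red, green, blue; 480x640 float32, m along the optical axis (not along the pixel's ray), 0 where there is no reading.
- viewer.camera_info(name): a dict with "intrinsics" (3x3 intrinsics, pixels), "eye" and "rotation" of the camera in the world; the wrist camera has in their place "T_tool_cam" (4x4, takes a point from camera to tool coordinates, whose origin is the TCP and whose axes are the flange's). Camera axes: x right, y up, looking along -z (the intrinsics and any distortion apply to the point x, -y, -z); pixel columns grow to the right and rows downward; lengths in m; the calibration is good to about 2 mm. A picture is of the moment at which its call begins: read the wrist's pose just before it. camera_info takes no time and is no camera call.
A pose or a line that the arm cannot do raises env.PlanningError and nothing moves.
- workorder.finish_job(): hands the job in; it is judged then, once.
Trained networks look in the newest picture that a camera, given by its name, has taken for a name from the list of things; names that differ only in an ending like _2 or _b are one class to them, and where a whole thing is asked for, a point or a joint stands for the part that bears it (a point fixed in the world has none). Each returns a list of dicts, best first, with "score" (0 to 1); they miss things now and then, are a little off and sometimes report something else, mostly with a low value. They report only what shows in the picture. A call takes as long as a camera call. They do not tell look-alikes from the thing itself.
- search_frame(camera, name): "at" ([x, y, z] in m, in world coordinates, good to about 4 mm: the middle of the surface that is visible of it).
- tip_of(camera, name): "at" ([x, y, z] in m, in world coordinates, good to about 4 mm: a listed point, or the origin of a listed thing).
The state is a dict: "t": time; "joint_positions": joint angles; "joint_velocities": joint speeds; "tau": joint torques, N m; "ee_pos": TCP position; "tcp_rot": TCP orientation; "wrist_force": force on the tool from outside, world axes, zero at the start; "moment": the same for the moment, N m; "gripper_width": finger opening in m; "grasp_force": force on a finger pad.
Only numpy, scipy, OpenCV 4.12 (cv2) and the standard library are available. Lean on these libraries where they do the work, as an engineer would, in place of code of your own. Each camera call takes 0.05 s, during which the arm holds its last target. There are 200 camera calls.

## Task

Lift the two-section dish by its handle, turn it so that the section with the big twenty-sided die faces down when you tip it, and tip the die out into the open dice box while both glass stones stay in their own section. Then set the dish down gently, upright and centred on the round cork coaster, and let go. Do not touch the die or the stones with the gripper, and leave all the other things on the table where they stand.

Things in the scene. Friction and masses are not known exactly. Their poses are not given: they have to be found in the camera images.
- dish_grip (a point): Grip point in the handle of the loose beech two-section dish (about 0.36 kg empty), on its centre line, 95 mm above its flat underside. Axes: z up, x along the divider, y across it. Handle: flat bar 68 mm long (x), 14 mm thick (y), 62 to 114 mm above the underside. The divider below it is 12 mm thick, 124 mm long, 64 mm high (40 mm at its ends). The dish starts upright on the table at any yaw.
- dish_base (a point): Centre of the dish's underside, same axes. The +y section holds the die at the start, the -y section the two stones; the dish is else symmetric, 136 mm (x) by 172 mm (y). The floor is 6 mm thick, flat out to y = +-57 mm, then slopes up 15 degrees to a lip at y = +-86 mm. End walls at x = +-62 to 68 mm are 34 mm high, 22 mm at the lip.
- dish_lip (a point): Middle of the dish's pouring lip on the die's side: y = +86 mm, 14 mm above the underside, same axes. When the dish is tipped about its divider by 40 to 50 degrees, what lies in the lower section slides and rolls out over its lip, and what lies in the upper section rests against the divider.
- die_center (a point): Centre of the translucent red resin twenty-sided die, 56 mm across its points, 45 mm from face to face, 70 g, lying in the +y section of the dish at the start.
- stone1_center (a point): Centre (half-way up) of a smoky glass counting stone, a flat round dome 39 mm across and 14 mm thick, in the -y section of the dish.
- stone2_center (a point): Centre (half-way up) of the other, equal counting stone, in the same section.
- dice_box: Fixed oak dice box; origin at the centre of its underside, z up. Outside 170 mm (x) by 190 mm (y), walls 10 mm thick, rim 55 mm above the table, inner floor 10 mm. Its 14 mm thick lid stands fixed open along the whole +x side, leaning 15 degrees outward from the hinge at x = +85 mm, z = 53 mm; its top is 220 mm above the table at x = +130 to +145 mm.
- coaster: Fixed round cork coaster, 120 mm across, 6 mm thick, flat on the table; origin at the centre of its underside. It never starts under anything.
- tower: Bystander: loose black iron dice tower, 90 by 90 mm, 214 mm high; origin at the centre of its underside.
- dragon: Bystander: pewter dragon miniature, 56 mm round base, wings 100 mm wide (y), 86 mm high; origin under its base.
- timer: Bystander: sand timer, 60 mm across, 100 mm high; origin at the centre of its underside.
- cup: Bystander: brown leather-look dice cup, 80 mm across, 100 mm high; origin at the centre of its underside.
- deck: Bystander: black card-deck box, 70 by 100 mm, 92 mm high; origin at the centre of its underside.
- pawn: Bystander: wooden game pawn, 48 mm across, 86 mm high; origin at the centre of its underside.
- mug: Bystander: blue mug, 84 mm across without its handle (at +y), 95 mm high; origin at the centre of its underside.
Mind the look-alikes: they are no part of the job. Leave any blue look-alike of the part that bears stone1_center alone.

How it is judged:
On the way, in this order (a step that is already met when the one before it is completed fails the run):
1. the dish is lifted clear with the die and both stones still in it (height (world z) of dish_grip above 0.135 m and y of die_center in the frame of dish_grip above 0.005 m and distance between die_center and dish_grip below 0.12 m and x of stone1_center in the frame of dish_grip between -0.065 and 0.065 m and y of stone1_center in the frame of dish_grip between -0.09 and -0.005 m and z of stone1_center in the frame of dish_grip between -0.1 and -0.03 m and x of stone2_center in the frame of dish_grip between -0.065 and 0.065 m and y of stone2_center in the frame of dish_grip between -0.09 and -0.005 m and z of stone2_center in the frame of dish_grip between -0.1 and -0.03 m), for 0.1 s.
2. the die is in the dice box while the dish is still tipped (20 degrees or more) above it and both stones are in their section (angle between dish_grip's own z axis and vertical above 0.35 rad and height (world z) of dish_grip above 0.135 m and x of die_center in the frame of dice_box between -0.075 and 0.075 m and y of die_center in the frame of dice_box between -0.085 and 0.085 m and z of die_center in the frame of dice_box between 0.01 and 0.06 m and x of stone1_center in the frame of dish_grip between -0.065 and 0.065 m and y of stone1_center in the frame of dish_grip between -0.09 and -0.005 m and z of stone1_center in the frame of dish_grip between -0.1 and -0.03 m and x of stone2_center in the frame of dish_grip between -0.065 and 0.065 m and y of stone2_center in the frame of dish_grip between -0.09 and -0.005 m and z of stone2_center in the frame of dish_grip between -0.1 and -0.03 m), for 0.1 s.
At the end, for the whole second after the job is handed in: The die lies at rest inside the dice box; both stones are in the dish's own (-y) section; the dish stands at rest, upright within 4.5 degrees, on the coaster with its centre within 30 mm of the coaster's centre (x of die_center in the frame of dice_box between -0.075 and 0.075 m and y of die_center in the frame of dice_box between -0.085 and 0.085 m and z of die_center in the frame of dice_box between 0.01 and 0.06 m and x of stone1_center in the frame of dish_grip between -0.065 and 0.065 m and y of stone1_center in the frame of dish_grip between -0.09 and -0.005 m and z of stone1_center in the frame of dish_grip between -0.1 and -0.03 m and x of stone2_center in the frame of dish_grip between -0.065 and 0.065 m and y of stone2_center in the frame of dish_grip between -0.09 and -0.005 m and z of stone2_center in the frame of dish_grip between -0.1 and -0.03 m and linear speed of each of die, dish below 0.03 m/s and horizontal distance between dish_grip and coaster below 0.03 m and angle between dish_grip's own z axis and vertical below 0.08 rad and height (world z) of dish_grip between 0.095 and 0.107 m); the robot touches nothing.
It fails at once if the gripper touches the die or a stone (more than 2 N) (contact force between the fingers and die above 2 N or contact force between the fingers and stone1 above 2 N or contact force between the fingers and stone2 above 2 N).
It fails at once if the dish is dropped or banged down on the coaster (still faster than 0.35 m/s when its underside is within 30 mm of the table there) (horizontal distance between dish_grip and coaster below 0.08 m and height (world z) of dish_grip below 0.125 m and linear speed of dish above 0.35 m/s).
It fails at once if a bystander is shifted by more than 25 mm or knocked over (distance of any of tower, dragon, timer, cup, deck, pawn, mug from where it was at the start of the episode above 0.025 m or angle between any of tower, dragon, timer, cup, deck, pawn, mug's own z axis and vertical above 0.35 rad).
It also fails if it takes over 58 s, if anything falls off the work surface, if the arm or the gripper's body presses on something with over 40 N, if the wrist force passes 120 N, or if a joint passes its speed limit or range.

## Working session

There is one attempt and no reset: what is moved stays moved. The work goes in short steps, each a Python script; the robot and the scene stay as the last script left them, time stands still between calls to the robot, and variables do not carry over. Pictures are saved under pics/ and viewed, at most 10 in all, crops included, and the job is handed in when it is done.

```bash
mkdir -p pics; ls; python3 - <<'E'
from station import env, effector, solver, viewer, workorder, search_frame, tip_of
import cv2, numpy as np
for c in ["top","scene"]:
    p,d=viewer.read_camera(c)
    cv2.imwrite(f"pics/{c}0.png",p[:,:,::-1])
    print(c,np.round(viewer.camera_info(c)["eye"],3))
    for n in ["dish_grip","dish_base","dish_lip","die_center","stone1_center","dice_box","coaster","tower","dragon","timer","cup","deck","pawn","mug"]:
        print(n,[(np.round(r["at"],3).tolist(),round(r["score"],2)) for r in tip_of(c,n)][:4])
print(env.sense()["t"])
E
```

```text
pics
top [ 0.339 -0.013  1.485]
dish_grip [([0.435, 0.293, 0.093], 0.67)]
dish_base [([0.432, 0.294, 0.0], 0.66), ([0.39, 0.262, 0.014], 0.6)]
dish_lip [([0.438, 0.381, 0.014], 0.74)]
die_center [([0.414, 0.333, 0.027], 0.51)]
stone1_center [([0.304, 0.312, 0.003], 0.69), ([0.283, 0.187, 0.01], 0.59), ([0.394, 0.263, 0.014], 0.44)]
dice_box [([0.466, -0.366, -0.0], 0.74), ([0.383, 0.53, -0.002], 0.59)]
coaster [([0.576, 0.024, -0.003], 0.6)]
tower [([0.69, 0.276, -0.003], 0.82)]
dragon [([0.36, -0.103, -0.003], 0.92)]
timer [([0.372, 0.107, -0.0], 0.83), ([0.689, 0.275, -0.004], 0.44)]
cup [([0.461, -0.365, -0.004], 0.62)]
deck [([0.596, 0.519, -0.003], 0.65)]
pawn [([0.383, 0.53, 0.001], 0.77)]
mug [([0.411, -0.554, -0.002], 0.58), ([0.415, 0.333, 0.03], 0.32)]
scene [ 1.196 -0.453  1.004]
dish_grip [([0.435, 0.298, 0.099], 0.89)]
dish_base [([0.432, 0.301, 0.002], 0.65), ([0.436, 0.298, 0.094], 0.3)]
dish_lip [([0.438, 0.378, 0.018], 0.57)]
die_center [([0.419, 0.332, 0.031], 0.43)]
stone1_center [([0.392, 0.262, 0.012], 0.61), ([0.307, 0.314, 0.007], 0.56)]
dice_box [([0.465, -0.369, 0.001], 0.58)]
coaster [([0.58, 0.023, 0.0], 0.64)]
tower [([0.468, 0.258, 0.01], 0.59), ([0.464, -0.372, -0.001], 0.28)]
dragon [([0.36, -0.105, 0.003], 0.65)]
timer [([0.468, -0.371, 0.002], 0.71), ([0.372, 0.108, 0.001], 0.58)]
cup [([0.684, -0.285, -0.007], 0.78)]
deck [([0.592, 0.519, -0.004], 0.56)]
pawn [([0.389, 0.527, -0.004], 0.59)]
mug [([0.413, -0.554, -0.002], 0.86)]
1.5
```

View pics/top0.png

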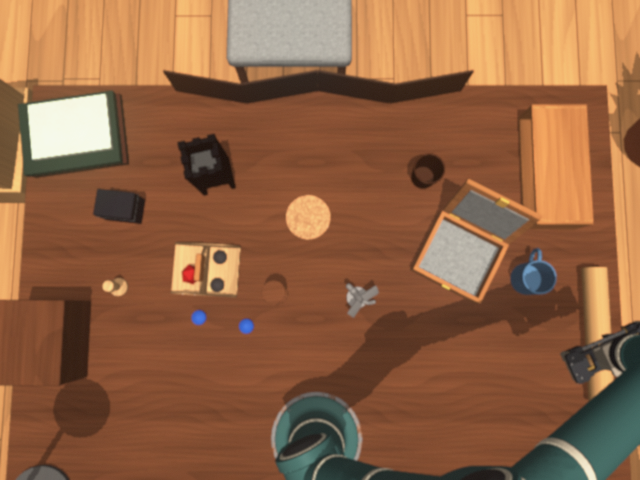

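View pics/scene0.png

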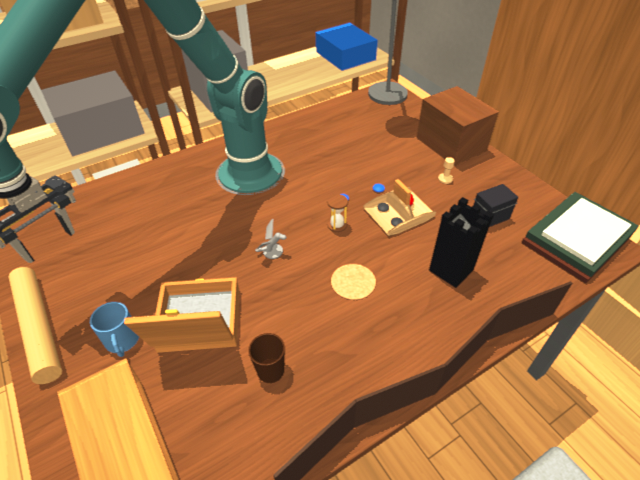

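The top view shows the dish at (205,270), with the red die on its left (+y) and the dark stones on its right. The coaster is at (308,217). The box is centred at (460,256) with its lid toward the upper right. The blue look-alikes lie outside the dish at (199,318) and (247,326). Next I'll measure yaws from the depth image and check IK.

```bash
cat > h.py <<'E'
from station import env, effector, solver, viewer, workorder, search_frame, tip_of
import cv2, numpy as np
def cloud(c):
    s=env.sense(); p,d=viewer.read_camera(c); ci=viewer.camera_info(c)
    if c=="wrist":
        T=np.eye(4);T[:3,:3]=s["tcp_rot"];T[:3,3]=s["ee_pos"];T=T@np.array(ci["T_tool_cam"]);R,e=T[:3,:3],T[:3,3]
    else: R,e=np.array(ci["rotation"]),np.array(ci["eye"])
    K=np.array(ci["intrinsics"]); v,u=np.mgrid[:480,:640]
    P=np.stack([(u-K[0,2])/K[0,0]*d,-(v-K[1,2])/K[1,1]*d,-d],-1)@R.T+e
    P[d<=0]=np.nan
    return p,P
def rect(P,c,r,z0,z1):
    m=(np.hypot(P[...,0]-c[0],P[...,1]-c[1])<r)&(P[...,2]>z0)&(P[...,2]<z1)
    q=P[m]; (cx,cy),(w,h),a=cv2.minAreaRect((q[:,:2]*1000).astype(np.float32))
    if w<h: w,h,a=h,w,a+90
    return len(q),np.round([cx,cy,w,h,a,1000*np.median(q[:,2])],1)
def Rz(a): c,s=np.cos(a),np.sin(a); return np.array([[c,-s,0],[s,c,0],[0,0,1.]])
def Rx(a): c,s=np.cos(a),np.sin(a); return np.array([[1,0,0],[0,c,-s],[0,s,c]])
D=np.diag([1,-1,-1.])  # tool in dish frame (z down); flip adds half turn
E
python3 - <<'E'
from h import *
p,P=cloud("top")
print("handle",rect(P,(.435,.296),.06,.1,.13))
print("dish",rect(P,(.435,.296),.13,.008,.05))
print("box",rect(P,(.466,-.367),.135,.045,.06))
print("boxin",rect(P,(.466,-.367),.09,.003,.02))
print("coaster",rect(P,(.578,.024),.08,.004,.015))
s=env.sense();print(s["ee_pos"],s["tcp_rot"])
by=np.radians(-26)
for flip in (0,np.pi):
  for nm,yaw in(("+y",by),("-y",by+np.pi),("+x",by-np.pi/2)):
    for t in (0,30,45,52):
      R=Rz(yaw)@Rx(-np.radians(t))@D@Rz(flip)
      g=np.array([.465,-.367,.23]); q=solver.inverse_kinematics(g+R[:,2]*.019,R)
      print(flip>0,nm,t,None if q is None else np.round(q,2))
  R=Rz(np.radians(-3))@D@Rz(flip);q=solver.inverse_kinematics(np.array([.435,.296,.08]),R);print("pick",None if q is None else np.round(q,2))
E
```

```text
handle (176, array([430.9, 294.8,  67.6,  15.4, 177.9, 111.8]))
dish (1947, array([427.6, 295.8, 243.4, 174. , 176.7,  15.4]))
box (1272, array([ 464.8, -370.1,  192.8,  180.5,   62.2,   54.1]))
boxin (3131, array([ 459. , -370.5,  165.7,  163. ,   62.1,   11.5]))
coaster (1083, array([577. ,  21.7, 150.8, 150.4, 152.2,   6.4]))
[ 0.25057116 -0.59976605  0.21459235] [[ 9.22700474e-01  3.85517620e-01 -1.41042807e-05]
 [ 3.85517620e-01 -9.22700473e-01 -3.14885818e-05]
 [-2.51534296e-05  2.36170806e-05 -9.99999999e-01]]
False +y 0 [ 0.57  0.37  0.05  1.76 -0.02  1.01 -1.39]
False +y 30 [ 0.24  0.4   0.14  1.83  0.55  1.04 -1.97]
False +y 45 [ 0.08  0.47  0.2   1.85  0.76  1.14 -2.2 ]
False +y 52 [ 0.03  0.52  0.21  1.86  0.85  1.2  -2.3 ]
False -y 0 [ 1.04  0.44 -0.56  1.72  0.27  1.05  1.51]
False -y 30 [ 1.33  0.61 -0.68  1.62 -0.14  1.17  1.9 ]
False -y 45 [ 1.41  0.73 -0.71  1.57 -0.3   1.27  2.03]
False -y 52 [ 1.44  0.79 -0.71  1.55 -0.36  1.32  2.08]
False +x 0 [ 0.33  0.38  0.36  1.77 -0.16  1.02 -2.85]
False +x 30 [ 0.3   0.7   0.45  1.4  -0.15  1.62 -2.83]
False +x 45 None
False +x 52 None
pick [-0.02  0.61 -0.82  1.97  0.61  0.83 -2.8 ]
True +y 0 [ 1.04  0.44 -0.56  1.72  0.27  1.05  1.51]
True +y 30 [ 0.67  0.44 -0.41  1.8   0.76  1.17  1.01]
True +y 45 [ 0.49  0.5  -0.33  1.82  0.95  1.3   0.8 ]
True +y 52 [ 0.42  0.54 -0.29  1.83  1.02  1.38  0.72]
True -y 0 [ 0.57  0.37  0.05  1.76 -0.02  1.01 -1.39]
True -y 30 [ 0.88  0.5  -0.03  1.66 -0.49  1.24 -0.95]
True -y 45 [ 0.98  0.61 -0.05  1.61 -0.66  1.4  -0.81]
True -y 52 [ 1.01  0.66 -0.06  1.59 -0.73  1.47 -0.77]
True +x 0 [ 0.81  0.39 -0.25  1.74  0.11  1.02  0.06]
True +x 30 [ 0.71  0.68 -0.21  1.36  0.16  1.63  0.02]
True +x 45 None
True +x 52 None
pick [ 0.08  0.69 -0.98  1.96  0.74  0.9   0.23]
```

```bash
python3 - <<'E'
from h import *
env.movel(np.array([.251,-.6,.36]),rate=.3)
R=Rz(np.radians(-2.5))@D@Rz(np.pi)
env.reach(np.array([.431,.295,.30]),R)
s=env.sense();print(s["t"],np.round(s["joint_positions"],2),np.round(s["ee_pos"],4))
p,P=cloud("wrist"); cv2.imwrite("pics/w1.png",p[:,:,::-1])
print("handle",rect(P,(.432,.295),.06,.1,.13))
print("base",[r["at"] for r in tip_of("wrist","dish_grip")],[r["at"] for r in tip_of("wrist","die_center")],[r["at"] for r in tip_of("wrist","stone1_center")])
E
```

```text
5.3833 [ 0.33  0.49 -1.31  1.76  0.49  1.28  0.43] [0.4316 0.2944 0.2999]
handle (1224, array([432.1, 295.1,  67. ,  14. , 177. , 114.3]))
base [[0.4341, 0.2931, 0.0949]] [[0.4176, 0.3291, 0.028]] [[0.2859, 0.1882, 0.0072], [0.3956, 0.263, 0.0097], [0.3043, 0.3167, 0.0062]]
```

View pics/w1.png

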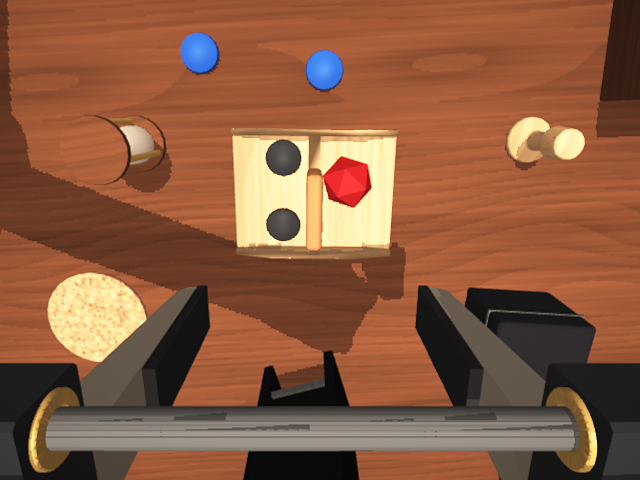

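The view shows the dish with its handle at (314,210), the die at (347,182), and both stones on the opposite side at (283,157) and (283,224). It is clear to grasp.

```bash
python3 - <<'E'
from h import *
R=Rz(np.radians(-3))@D@Rz(np.pi)
x=np.array([.4323,.2952,.0])
env.movel(x+[0,0,.15],R,rate=.15)
env.movel(x+[0,0,.079],rate=.08)
effector.grasp(50)
s=env.sense();print(s["t"],s["gripper_width"],s["grasp_force"],np.round(s["wrist_force"],2),np.round(s["ee_pos"],4))
if s["gripper_width"]>.008:
    env.movel(x+[0,0,.12],rate=.05)
    env.movel(x+[0,0,.24],rate=.1)
    s=env.sense();print(s["t"],s["gripper_width"],np.round(s["wrist_force"],2),np.round(s["moment"],2),np.round(s["joint_positions"],2))
    p,P=cloud("wrist"); cv2.imwrite("pics/w2.png",p[:,:,::-1])
E
```

```text
8.925 0.013711779905270973 49.99814450740814 [ 0.56  1.57 -1.36] [0.4323 0.2954 0.0789]
11.2417 0.013886915915762195 [-0.21  1.19 -5.11] [ 0.04 -0.16  0.03] [ 0.27  0.54 -1.24  1.83  0.55  1.18  0.37]
```

View pics/w2.png

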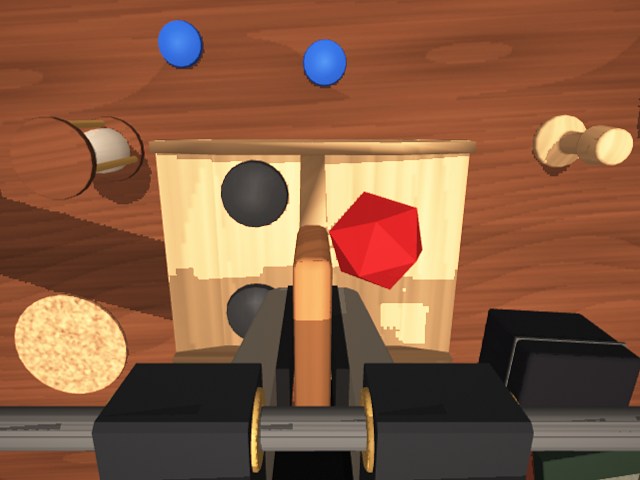

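The lift worked: the picture shows the die at (377,240) on one side of the divider and the stones at (254,193) and (254,310) on the other. Next come the transfer and the pour, stopping at 22° to look.

```bash
cat >> h.py <<'E'
BY=np.radians(-27.8); BOX=np.array([.463,-.368,0])
def pour(t,ly,lz):
    """TCP pose with the lip at box (0,ly), height lz, tipped t degrees"""
    Rd=Rz(BY)@Rx(-np.radians(t)); lip=BOX+Rz(BY)@np.array([-.002,ly,lz])
    return lip+Rd@(np.array([0,0,.079])-np.array([0,.086,.014])), Rd@D@Rz(np.pi)
E
python3 - <<'E'
from h import *
p,R=pour(0,-.045,.185)
print(p)
env.movel(np.array([.45,.0,.25]),Rz(np.radians(-15))@D@Rz(np.pi),rate=.15)
env.movel(p,R,rate=.16)
s=env.sense();print(s["t"],np.round(s["joint_positions"],2))
for t,lz in((10,.165),(18,.14)):
    p,R=pour(t,-.045,lz); env.movel(p,R,rate=.06)
s=env.sense();print(s["t"],np.round(s["joint_positions"],2),np.round(s["wrist_force"],2))
p,P=cloud("wrist"); cv2.imwrite("pics/w3.png",p[:,:,::-1])
p,P=cloud("scene"); cv2.imwrite("pics/s3.png",cv2.resize(p[200:400,20:320,::-1],None,fx=2.5,fy=2.5))
for t in (30,40,48):
    p,R=pour(t,-.045,.09); q=solver.inverse_kinematics(p,R); print(t,None if q is None else np.round(q,2))
E
```

```text
[ 0.40013419 -0.48294733  0.25      ]
16.6 [ 1.59  0.72 -1.21  1.57  0.69  1.33  1.38]
17.4583 [ 1.38  0.63 -1.08  1.71  0.91  1.3   1.12] [-0.11  0.26 -4.65]
30 [ 1.17  0.65 -0.95  1.79  1.08  1.33  0.88]
40 [ 1.01  0.65 -0.87  1.81  1.16  1.43  0.75]
48 [ 0.87  0.68 -0.79  1.82  1.22  1.53  0.65]
```

View pics/s3.png

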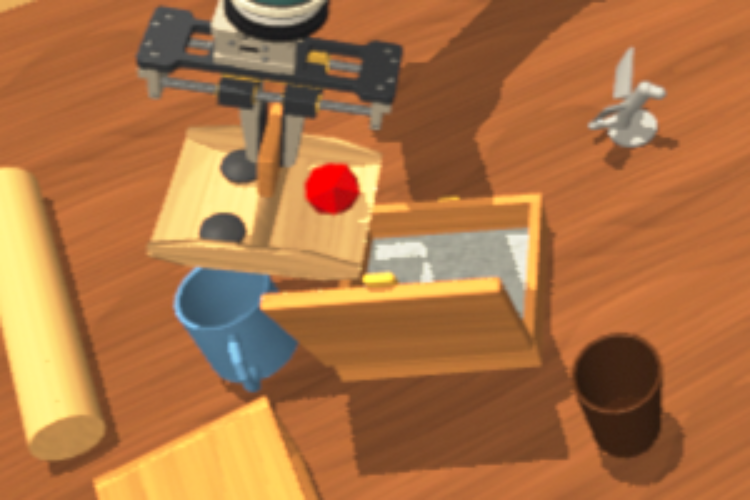

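View pics/w3.png

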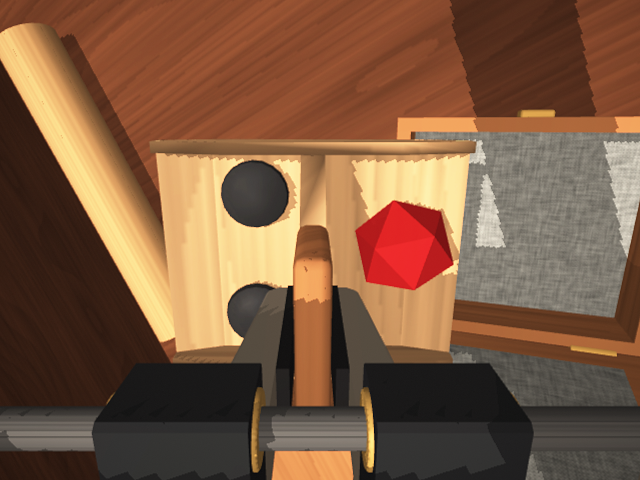

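The dish is tipped 18° with its lip over the box. The die has shifted to (405,245) against the slope and the stones have not moved. Now I'll finish the pour.

```bash
python3 - <<'E'
from h import *
for t,lz in((24,.115),(29,.092),(33,.09),(37,.09),(41,.09),(45,.09),(48,.09)):
    p,R=pour(t,-.045,lz); env.movel(p,R,rate=.03)
    s=env.sense(); print(t,round(s["t"],2),np.round(s["wrist_force"],2),round(s["gripper_width"],4))
env.pause(.4)
print(np.round(env.sense()["wrist_force"],2))
p,P=cloud("wrist"); cv2.imwrite("pics/w4.png",p[:,:,::-1])
for r in tip_of("wrist","die_center"): print(r["score"],Rz(BY).T@(np.array(r["at"])-BOX))
E
```

```text
24 18.42 [ 0.69 -0.29 -5.19] 0.0139
29 19.25 [-0.19 -0.03 -5.37] 0.0134
33 19.63 [ 0.59 -0.76 -4.94] 0.0138
37 20.03 [-0.33  0.25 -3.21] 0.0134
41 20.43 [-0.01 -0.18 -4.53] 0.0132
45 20.83 [-0.01  0.07 -3.03] 0.0137
48 21.18 [ 0.   -0.09 -4.46] 0.0138
[ 0.33  0.66 -4.04]
0.62 [-0.01087521  0.00647532  0.0304    ]
```

View pics/w4.png

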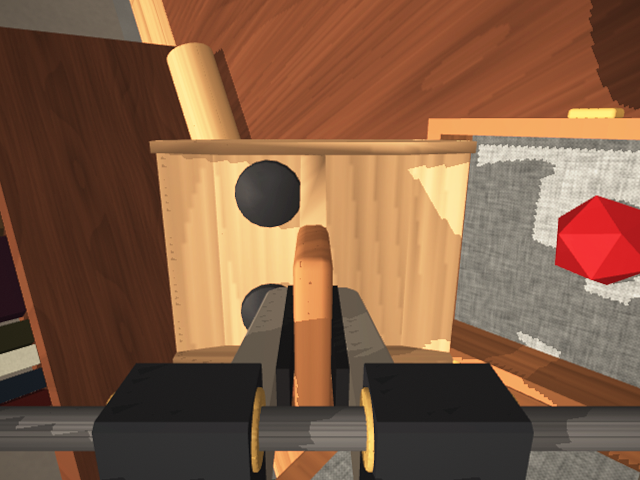

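The die lies in the box at (600,240), at box coordinates (-11, 6, 30) mm. Both stones rest against the divider. Next I level the dish, carry it to the coaster and lower it.

```bash
python3 - <<'E'
from h import *
for t,lz in((42,.11),(32,.14),(20,.17),(10,.19),(0,.20)):
    p,R=pour(t,-.045,lz); env.movel(p,R,rate=.06)
c=np.array([.5775,.0225,0]); R=Rz(np.radians(-20))@D@Rz(np.pi)
env.movel(p+.6*(c+[0,0,.26]-p)*[1,1,0],R,rate=.15)
env.movel(c+[0,0,.22],R,rate=.15)
env.movel(c+[0,0,.12],rate=.1)
env.pause(.3); f0=env.sense()["wrist_force"][2]
for z in np.arange(.095,.0815,-.0015):
    env.movel(c+[0,0,z],rate=.02); env.pause(.1)
    f=np.mean([env.sense()["wrist_force"][2] for _ in range(1)])
    print(round(z,4),round(f-f0,2))
    if f-f0>2.5: break
s=env.sense();print(s["t"],np.round(s["ee_pos"],4))
p,P=cloud("wrist"); cv2.imwrite("pics/w5.png",p[:,:,::-1])
p,P=cloud("scene"); cv2.imwrite("pics/s5.png",cv2.resize(p[180:340,240:480,::-1],None,fx=3,fy=3))
E
```

```text
0.095 0.04
0.0935 -1.28
0.092 -0.37
0.0905 0.39
0.089 0.98
0.0875 0.27
0.086 0.58
0.0845 6.23
33.5583 [0.5779 0.0226 0.085 ]
```

View pics/s5.png

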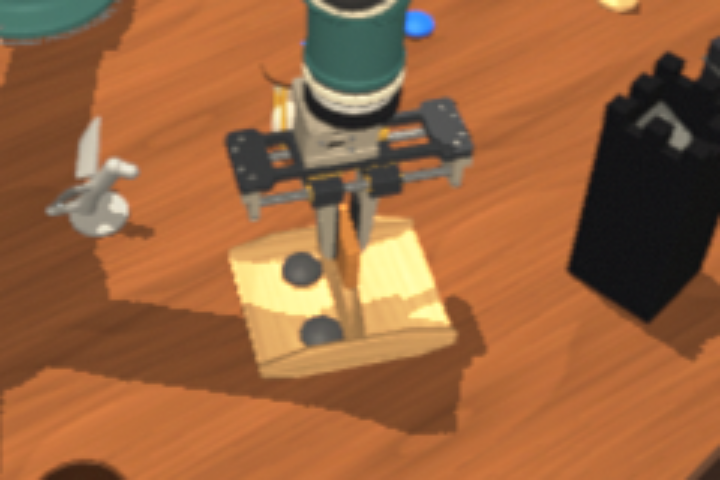

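The dish sits flat on the coaster, with both stones at (302,268) and (321,330). Contact came at the expected height, so I'll release and retreat.

```bash
python3 - <<'E'
from h import *
effector.release(); env.pause(.2)
p=np.array(env.sense()["ee_pos"])
env.movel(p+[0,0,.2],rate=.12); env.pause(.3)
q,P=cloud("wrist")
print("handle",rect(P,(.578,.0225),.06,.11,.13))
p,P=cloud("top"); cv2.imwrite("pics/t6.png",p[120:320,160:560][:,:,::-1].repeat(2,0).repeat(2,1))
for r in tip_of("top","die_center"): print(r["score"],Rz(BY).T@(np.array(r["at"])-BOX))
print(env.sense()["t"])
E
```

```text
handle (1338, array([577.6,  22.7,  66.7,  13.5, 159.7, 120.3]))
0.64 [-0.01789387  0.00627929  0.0325    ]
37.3333
```

View pics/t6.png

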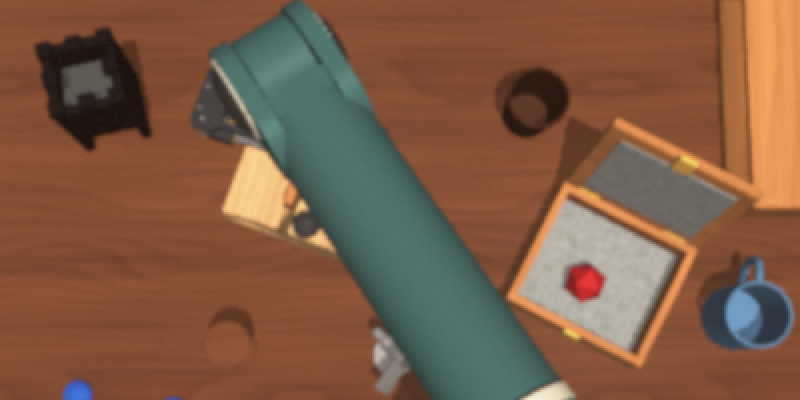

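The die is at (585,283) inside the box. The dish handle measures (577.6, 22.7) mm, which is on the coaster's centre, and the bystanders have not moved.

```bash
python3 -c "
from station import workorder
print(workorder.finish_job())"
```

```text
the job is handed in; nothing more can be done
None
```

I handed the job in (it reported no verdict): the die is in the dice box, both stones were still in their section when last seen just before release, and the dish stands upright within about 2 mm of the coaster's centre, with the gripper clear.

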